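# Push the stuck piston out of the sausage press barrel

## Task

The wooden piston is stuck in the slanted steel barrel of the merguez press. Set the aluminium tin flat in the tray under the barrel, lengthwise, then take the wooden pusher out of its block and push the piston down through the barrel until the pusher's collar rests on the barrel's upper rim, so that the piston drops into the tin. Leave the pusher in the barrel and the piston in the tin, let go, and do not disturb the other kitchen things.

Things in the scene. Friction and masses are not known exactly. Their poses are not given: they have to be found in the camera images.
- tray (a point): Centre of the floor (4 mm above the counter) of the shallow steel tray on the fixed stand. x: the tray's length, the way the barrel's low mouth faces; y across; z up. Inside 148 x 82 mm, walls 12 mm high, 4 mm thick. The low mouth's centre is 30 mm to -x of this point. At 122 mm in -x a post 10 mm thick, 40 mm wide, 129 mm high carries the barrel.
- barrel_top (a point): Centre of the upper rim of the fixed steel barrel, 174 mm above the counter: a straight tube 90 mm long, 48 mm outside, 40 mm inside, open at both ends. z: the barrel's axis, pointing up out of the upper end, 0.56 rad (32 deg) from vertical, leaning to the -x side of the tray; x lies in the same upright plane.
- barrel_mouth (a point): Centre of the low open end of the same barrel, 98 mm above the counter, 90 mm down the axis from the upper rim. Same axes.
- piston_center (a point): Centre of the dark wooden piston, a cylinder 36 mm in diameter, 60 mm long (z is its axis), gripped in the barrel by two spring pads 11 mm above the low mouth; its top is 16 mm below the upper rim. A steady push of about 5 to 15 N along the axis moves it; once its upper end has passed the pads it slides out by itself.
- piston: The same piston; origin at the centre of its lower end.
- pusher_center (a point): Half-way point of the light wooden pusher, 170 mm long, about 160 g; z points along it to the handle. From its lower end: rod 26 mm thick, 102 mm long; collar 58 mm across, 8 mm thick; round handle 30 mm thick, 60 mm long. It starts upright in the block, lower end 10 mm above the counter. With the collar on the barrel's rim this point is 17 mm inside and the rod sticks 12 mm out of the low mouth.
- pusher: The same pusher; origin at the centre of its lower end.
- block: Fixed square wooden block, 80 x 80 mm, 60 mm high, with an upright hole 29 mm wide and 50 mm deep in the middle of its top; origin at the centre of its underside, z up. Holds the pusher at the start.
- tin_center (a point): Centre (27.5 mm above its underside) of the open aluminium tin, 124 mm long (x), 62 mm wide (y), 55 mm high, walls and floor 3 mm, about 180 g. It starts upright on the counter. Standing in the tray it reaches to 59 mm above the counter.
- tin: The same tin; origin at the centre of its underside.
- tumbler: Bystander: glass tumbler, 68 mm across, 100 mm high; origin at the centre of its underside. Stands near one end of the tin.
- jar: Bystander: amber spice jar, 56 mm across, 95 mm high; origin under its centre. Stands near the block.
- jar2: Bystander: clear spice jar, 56 mm across, 85 mm high; origin under its centre.
- lunchbox: Bystander: closed plastic lidded box, 76 x 106 mm, 57 mm high; origin under its centre.
- bowl: Bystander: small blue ceramic bowl, 96 mm across, 45 mm high; origin under its centre.
- ladle: Bystander: wooden ladle, 250 mm long, lying flat behind the stand.
Not all that is in view belongs to the job. Leave any green look-alike of the pusher alone.

How it is judged:
By the outcome, as a careful person would: the job done as asked, in the order asked, and still so for the second after the job is handed in, with the robot touching nothing.
It also fails if it takes over 72 s, if anything falls off the work surface, if the arm or the gripper's body presses on something with over 40 N, if the wrist force passes 120 N, or if a joint passes its speed limit or range.

## Robot

A 6-joint arm with a two-finger parallel gripper is mounted at the origin on the work surface. World frame = base frame: x ahead of the robot, y to its left, z up, the work surface at z = 0. Lengths are in m, angles in rad, forces in N, time in s.
With the tool pointing down it reaches from about 0.375 to 0.975 m from the base axis. Payload 3.8 kg.
Tool frame: the origin (TCP) lies between the finger pads; the fingertips stand 25 mm ahead of it and the grasp point (between the pads) lies 6 mm ahead of it; x points along the fingers, y is the direction in which the jaws open and shut, and the axes are right-handed (so a half turn about x gives the same grasp; the last joint's range is limited). The gripper opens to 85 mm and grips with 20 to 120 N. Pads are 22 mm wide; open, the fingers measure 114 mm over their backs; the gripper's body (76 mm by 85 mm) begins 54 mm behind the grasp point. The pads swing forward as they close: fully open they stand 13 mm farther back than shut.
Start: joints at [-1.212, 0.264, 1.604, -0, 1.274, -0.037], TCP at [0.26, -0.623, 0.256] pointing down, gripper open.
Joint ranges: [-2.63, 2.63], [-0.94, 2.18], [0.31, 2.57], [-1.31, 4.45], [0, 2.66], [-2.55, 2.55]. Speed limits (rad/s): [2.57, 2.57, 3.14, 3.14, 3.14, 3.14].

## Interface

Orientations are given as a unit quaternion [w, x, y, z].
In Python, from cell import read_state, capture, job_done gives the robot as it stands.
- The arm moves only by the tool drive_tool, never from a script. Its argument "commands" is one flat list of numbers, 6 for each row, row after row: the shift along the world's x, y, z in mm, then the turn, a rotation vector about the world's x, y, z in rad. A call has 1 to 10 rows; each row shifts and turns the commanded pose from where the row before left it; what a row does not reach is not made up. A row lasts 1/8 s, in which the tool goes at most 62.5 mm and 10.7 degrees, less where a joint would pass 70% of its speed; a pose out of reach is approached as far as the arm can. A call with a gripper value outside its range is refused whole. "gripper" is the finger opening in mm, from 0 to 85.4, set as the call begins (left out, the last holds). The fingers move at their own pace and stop on an object; "force" is the grip in N (left out, the last holds). Time passes only in rows, so rows that do not move let the fingers close. It gives the time, the measured TCP pose, the force and the opening at its end, in the units of the state.
- read_state(): the state, without advancing time (a new reading comes with each control period).
- capture(name): name is "scene" or "top" or "wrist"; returns a dict with "pixels" (480x640x3 uint8, blue, green, red), "range_z" (480x640 float32, m along the optical axis (not along the pixel's ray), 0 where there is no reading), "fx", "fy", "cx", "cy" (pixels), "R" (3x3) and "t" (3): a world point X has camera coordinates R X + t. Camera axes: x right, y down, z forward; pixel columns grow to the right and rows downward; lengths in m; the calibration is good to about 2 mm. A picture is of the moment at which its call begins.
- job_done(): hands the job in, once; it reports no verdict.
The state is a dict: "t": time; "joints": joint angles; "joint_vel": joint speeds; "effort": joint torques, N m; "ee_pos": TCP position; "tcp_rot": TCP orientation; "contact_force": force on the tool from outside, world axes, zero at the start; "torque": the same for the moment, N m; "grip_width": opening from 0.0 (shut) to 1.0 (fully open).
Only numpy, scipy, OpenCV 4.12 (cv2) and the standard library are available. Lean on these libraries where they do the work, as an engineer would, in place of code of your own. Each camera call takes 0.05 s, during which the arm holds its last target. There are 200 camera calls.

## Working session

There is one attempt and no reset: what is moved stays moved. The work goes in short steps, Python scripts to look and compute and a tool call to move; the robot and the scene stay as the last step left them, time stands still between calls to the robot, and variables do not carry over. Pictures are saved under pics/ and viewed, about 8 in all and at most 12, crops included, and the job is handed in when it is done.

Besides the shell and the picture viewer there is one more tool, called as name(argument=value, ...) on one line, values as JSON. drive_tool: Moves the arm, as the interface text tells. Its arguments: {"type":"object","properties":{"commands":{"type":"array"},"gripper":{"type":"number"},"force":{"type":"number"}},"required":["commands"]}

```bash
mkdir -p pics; cat > h.py <<'E'
import numpy as np, cv2
from cell import read_state, capture, job_done
def pts(c):
    v,u=np.mgrid[0:480,0:640]; z=c["range_z"]
    P=np.stack([(u-c["cx"])/c["fx"]*z,(v-c["cy"])/c["fy"]*z,z],-1)
    W=(P-c["t"])@c["R"]; W[z==0]=np.nan
    return W
E
python3 - <<'E'
from h import *
for n in ("top","scene"):
    c=capture(n); cv2.imwrite(f"pics/{n}0.png",c["pixels"]); np.savez(f"{n}0.npz",**c)
    print(n,c["fx"],c["cx"],c["cy"],np.round(c["R"],3).tolist(),np.round(-c["R"].T@c["t"],3))
print(read_state())
E
```

```text
top 570.0018148634981 318.0744882144886 242.452909652576 [[0.009, -1.0, 0.006], [-0.999, -0.009, -0.046], [0.046, -0.005, -0.999]] [ 0.489 -0.008  1.259]
scene 577.2980111070441 321.6479121624043 229.14229826202038 [[-0.804, 0.595, -0.015], [0.448, 0.589, -0.673], [-0.391, -0.547, -0.74]] [1.    0.554 0.952]
{'t': 0.1, 'joints': array([-1.21192088e+00,  2.64674949e-01,  1.60527119e+00,  1.36798581e-05,
        1.27372778e+00, -3.68996340e-02]), 'joint_vel': array([-0.00089132, -0.0001988 , -0.00193925,  0.00112465, -0.0010508 ,
       -0.00060853]), 'effort': array([ 6.02961100e-04, -5.16705680e+01, -3.68590021e+01,  2.01087420e-05,
        6.27550078e-03, -3.46843514e-07]), 'ee_pos': array([ 0.26000804, -0.62222642,  0.25507019]), 'tcp_rot': array([-0.13828763, -0.69319345, -0.13974176,  0.69342023]), 'contact_force': array([ 0.40289206,  0.17211339, -0.33163644]), 'torque': array([0.00555138, 0.0461759 , 0.01874599]), 'grip_width': 0.999883449559985}
```

View pics/top0.png

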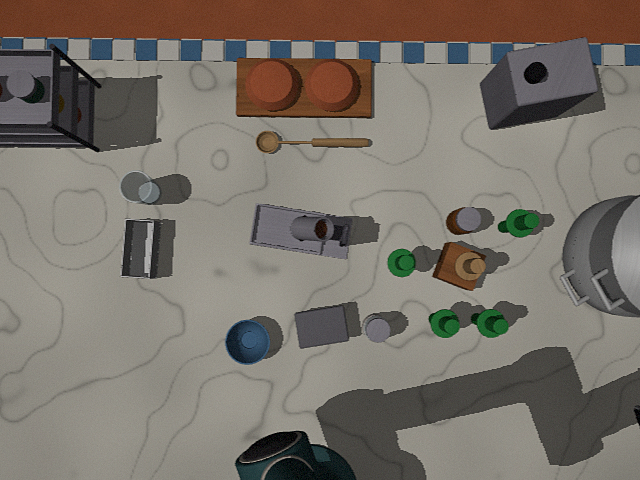

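View pics/scene0.png

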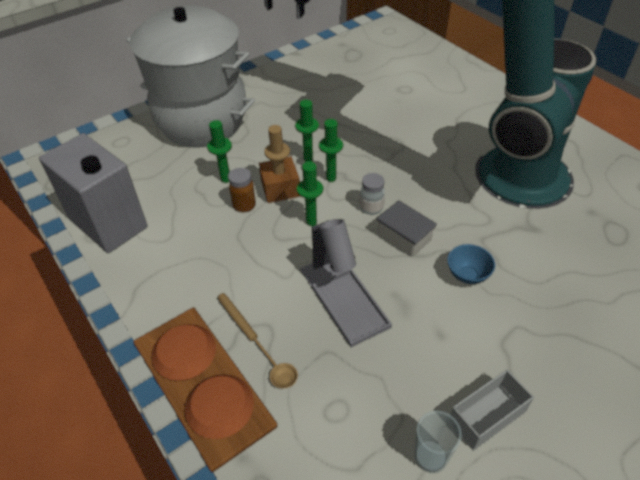

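The top view shows the tin at (147,248) with the tumbler at (137,187), the tray and barrel at (300,231), the barrel's upper rim at (324,229), and the pusher in its block at (470,265). The green look-alikes stand around the block, and the amber jar is at (465,220).

```bash
cat > m.py <<'E'
from h import *
c=dict(np.load("top0.npz")); W=pts(c)
s=dict(np.load("scene0.npz")); S=pts(s)
def crop(W,x0,x1,y0,y1,z0,z1,P=None):
    m=(W[...,0]>x0)&(W[...,0]<x1)&(W[...,1]>y0)&(W[...,1]<y1)&(W[...,2]>z0)&(W[...,2]<z1)
    return W[m]
for n,u,v in [("tin",147,248),("tray",300,231),("rim",324,229),("push",471,265),("jar",468,220),("tumb",137,187),("g1",402,262),("g2",445,322),("g3",490,322),("g4",522,222),("jar2",376,327),("box",322,327),("bowl",247,341)]:
    print(n,np.round(W[v,u],3))
print("counter",np.nanmedian(W[380:440,50:200,2]))
def rect(p,n):
    r=cv2.minAreaRect((p[:,:2]*1000).astype(np.float32)); print(n,len(p),np.round(r[0],1),np.round(r[1],1),round(r[2],1),np.round(np.percentile(p[:,2],[5,50,95]),3))
tx,ty=W[248,147,:2]
for N,A in (("top",W),("scene",S)):
    rect(crop(A,.40,.57,.28,.46,.045,.07),N+" tin rim")
    rect(crop(A,.40,.65,-.12,.16,.009,.022),N+" tray wall")
    p=crop(A,.36,.52,-.40,-.24,.052,.066); rect(p,N+" block top")
    for z0,z1 in ((.14,.185),(.125,.135),(.108,.125)):
        p=crop(A,.36,.52,-.42,-.24,z0,z1)
        if len(p)>4: rect(p,N+f" pusher {z0}")
    p=crop(A,.40,.65,-.12,.16,.08,.19); rect(p,N+" barrel")
E
python3 m.py
```

```text
tin [0.531 0.362 0.003]
tray [0.562 0.022 0.141]
rim [ 0.566 -0.025  0.153]
push [ 0.498 -0.304  0.18 ]
jar [ 0.591 -0.322  0.092]
tumb [0.663 0.382 0.021]
g1 [ 0.503 -0.174  0.169]
g2 [ 0.389 -0.258  0.161]
g3 [ 0.388 -0.35   0.143]
g4 [ 0.583 -0.41   0.156]
jar2 [ 0.37  -0.134  0.085]
box [ 0.366 -0.024  0.054]
bowl [0.33  0.139 0.007]
counter -0.0010661779750907035
top tin rim 295 [519.  367.9] [ 64.4 105.1] 87.0 [0.046 0.052 0.057]
top tray wall 406 [572.1  23.8] [214.3  90.3] 81.7 [0.01  0.015 0.019]
top block top 584 [ 496.4 -316.9] [81.2 78.5] 69.1 [0.055 0.059 0.062]
top pusher 0.14 753 [ 439.6 -315.1] [144.6 122.3] 1.3 [0.147 0.169 0.181]
top pusher 0.125 55 [ 423.6 -326. ] [ 99.9 149.7] 68.0 [0.125 0.13  0.134]
top pusher 0.108 802 [ 439.6 -314.2] [158.5 145.6] 0.4 [0.108 0.114 0.122]
top barrel 1208 [567.2 -15.8] [116.2  51.4] 82.7 [0.115 0.151 0.179]
scene tin rim 514 [518.7 369.8] [ 63.7 105.6] 87.0 [0.046 0.053 0.057]
scene tray wall 854 [512.3  31.6] [221.2 214.7] 82.0 [0.01  0.015 0.019]
scene block top 639 [ 447.8 -313. ] [114.9 146.2] 87.7 [0.054 0.059 0.064]
scene pusher 0.14 704 [ 440.7 -315. ] [124.7 145.6] 89.4 [0.142 0.165 0.18 ]
scene pusher 0.125 134 [ 428.1 -326. ] [105.  150.3] 68.6 [0.125 0.13  0.134]
scene pusher 0.108 600 [ 440.3 -314.4] [159.5 147.9] 0.4 [0.108 0.115 0.123]
scene barrel 1537 [569.3 -13.7] [117.6  51.6] 84.4 [0.104 0.144 0.179]
```

```bash
cat >> m.py <<'E'
print("-----")
for N,A in (("top",W),("scene",S)):
    p=crop(A,.40,.61,.28,.46,.048,.062); rect(p,N+" tin rim")
    print(p[:,0].min(),p[:,0].max(),p[:,1].min(),p[:,1].max())
    p=crop(A,.5,.63,-.06,.12,.009,.022); rect(p,N+" tray")
    for z0,z1 in ((.172,.19),(.145,.165),(.115,.125)):
        p=crop(A,.46,.54,-.35,-.26,z0,z1); rect(p,N+f" pusher {z0}")
    p=crop(A,.45,.56,-.36,-.26,.052,.066); rect(p,N+" block")
    # barrel, in tray frame yaw guess
    p=crop(A,.5,.63,-.08,.08,.16,.19); rect(p,N+" barreltop")
    p=crop(A,.5,.63,-.15,.08,.05,.19); rect(p,N+" barrel")
    p=crop(A,.60,.76,.30,.46,.07,.12); rect(p,N+" tumbler")
E
python3 m.py|sed -n '/---/,$p'
```

```text
-----
top tin rim 340 [528.5 367.4] [ 64.4 124.2] 87.0 [0.049 0.053 0.057]
0.4657218686685288 0.5906849800259389 0.3330119344661186 0.40194254868524615
top tray 302 [573.4  32.9] [187.8  90.4] 81.8 [0.01  0.015 0.018]
top pusher 0.172 200 [ 497.4 -316.8] [28.5 29. ] 0.8 [0.175 0.179 0.182]
top pusher 0.145 40 [ 498.3 -309.2] [14.1 29.4] 82.5 [0.146 0.155 0.163]
top pusher 0.115 363 [ 496.8 -314.2] [53.  56.2] 89.3 [0.116 0.119 0.123]
top block 795 [ 497.3 -317.2] [81.2 80.5] 69.1 [0.055 0.059 0.062]
top barreltop 376 [566.1 -16. ] [55.3 46.6] 79.9 [0.161 0.168 0.183]
top barrel 1212 [567.2 -15.8] [116.2  51.4] 82.7 [0.114 0.151 0.179]
top tumbler 459 [654.1 359.5] [67.3 67. ] 70.4 [0.073 0.094 0.102]
scene tin rim 623 [529.1 369.2] [ 63.7 126.6] 86.9 [0.049 0.054 0.057]
0.46562819380113196 0.5937499094598889 0.3352791247410786 0.4036819879750326
scene tray 514 [573.7  31.7] [188.4  92.5] 81.6 [0.01  0.015 0.018]
scene pusher 0.172 126 [ 498.4 -314.2] [32.9 28.4] 80.4 [0.173 0.179 0.181]
scene pusher 0.145 96 [ 502.9 -308.4] [18.4 30.3] 53.6 [0.146 0.155 0.163]
scene pusher 0.115 241 [ 499.1 -312.5] [56.1 56.6] 62.4 [0.116 0.119 0.123]
scene block 742 [ 498.4 -314. ] [84.  80.3] 68.8 [0.054 0.059 0.063]
scene barreltop 466 [567.8 -13.6] [56.  46.8] 75.1 [0.161 0.171 0.184]
scene barrel 1661 [569.3 -13.7] [117.6  51.6] 84.4 [0.07  0.14  0.179]
scene tumbler 1009 [654.3 361.9] [67.5 67.1] 36.8 [0.072 0.092 0.101]
```

drive_tool(commands=[24, 50, 6, 0, 0, 0.134, 24, 50, 6, 0, 0, 0.134, 24, 50, 6, 0, 0, 0.134, 24, 50, 6, 0, 0, 0.134, 24, 50, 6, 0, 0, 0.134, 24, 50, 6, 0, 0, 0.134, 24, 50, 6, 0, 0, 0.134, 24, 50, 6, 0, 0, 0.134, 24, 50, 6, 0, 0, 0.134, 24, 50, 6, 0, 0, 0.134], gripper=85)

```text
t: 1.35
ee_pos: [0.5005, -0.121, 0.3161]
tcp_rot: [0.54, 0.456, 0.541, -0.456]
contact_force: [0.1, -0.5, 0.0]
grip_width: 0.998
```

drive_tool(commands=[-1, 49, -5, 0, 0, 0.134, -1, 49, -5, 0, 0, 0.134, -1, 49, -5, 0, 0, 0.134, -1, 49, -5, 0, 0, 0.134, -1, 49, -5, 0, 0, 0.134, -1, 49, -5, 0, 0, 0.134, -1, 49, -5, 0, 0, 0.134, -1, 49, -5, 0, 0, 0.134, -1, 49, -5, 0, 0, 0.134, -1, 49, -5, 0, 0, 0.134])

```text
t: 2.6
ee_pos: [0.4897, 0.3686, 0.2655]
tcp_rot: [0.707, 0.021, 0.707, -0.022]
contact_force: [0.0, 0.6, -0.8]
grip_width: 0.995
```

```bash
cat >> h.py <<'E'
from scipy.spatial.transform import Rotation as Ro
def st():
    s=read_state(); R=Ro.from_quat(s["tcp_rot"],scalar_first=True).as_matrix()
    print("t",round(s["t"],2),"tcp",np.round(s["ee_pos"]*1000,1),"toolx",np.round(R[:,0],3),"y az",round(np.degrees(np.arctan2(R[1,1],R[0,1])),1),"F",np.round(s["contact_force"],1),"w",round(s["grip_width"]*85.4,1),"j",np.round(s["joints"],2))
    return s,R
def crop(W,x0,x1,y0,y1,z0,z1):
    return W[(W[...,0]>x0)&(W[...,0]<x1)&(W[...,1]>y0)&(W[...,1]<y1)&(W[...,2]>z0)&(W[...,2]<z1)]
def rect(p,n):
    r=cv2.minAreaRect((p[:,:2]*1000).astype(np.float32)); print(n,len(p),np.round(r[0],1),np.round(r[1],1),round(r[2],1),np.round(np.percentile(p[:,2],[5,50,95]),3))
E
python3 - <<'E'
from h import *
st(); c=capture("wrist"); cv2.imwrite("pics/w1.png",c["pixels"]); W=pts(c)
print(np.round(-c["R"].T@c["t"],3))
rect(crop(W,.40,.61,.28,.46,.045,.065),"tin rim")
rect(crop(W,.40,.61,.28,.46,.02,.065),"tin")
c=capture("top"); W=pts(c)
rect(crop(W,.5,.65,-.03,.15,.009,.022),"tray")
E
```

```text
t 2.6 tcp [489.7 368.6 265.5] toolx [-0.001 -0.001 -1.   ] y az 86.5 F [ 0.   0.6 -0.8] w 84.9 j [ 0.6   0.14  1.73 -0.    1.27 -0.9 ]
[0.411 0.372 0.383]
tin rim 2117 [527.9 366.3] [ 62.2 124.3] 86.7 [0.047 0.054 0.056]
tin 3743 [527.9 366.3] [ 62.2 124.3] 86.7 [0.023 0.049 0.056]
tray 399 [575.6  47.1] [167.1  90.6] 81.6 [0.01  0.015 0.019]
```

View pics/w1.png

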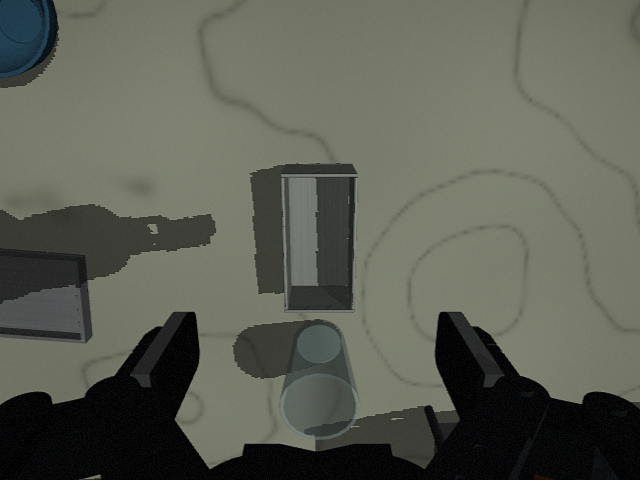

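The wrist view shows the tin at about (318,240), with the tumbler at (320,400) beyond its far end. The jaws are lined up across its width.

drive_tool(commands=[-4, 0, -40, 0, 0, 0, 0, 0, -45, 0, 0, 0, 0, 0, -45, 0, 0, 0, 0, 0, -45, 0, 0, 0, 0, 0, -30, 0, 0, 0, 0, 0, -14, 0, 0, 0, 0, 0, 0, 0, 0, 0])

```text
t: 3.58
ee_pos: [0.4857, 0.3663, 0.0465]
tcp_rot: [0.706, 0.023, 0.707, -0.024]
contact_force: [0.4, 0.4, 1.0]
grip_width: 0.997
```

drive_tool(commands=[0, 0, 0, 0, 0, 0, 0, 0, 0, 0, 0, 0, 0, 0, 0, 0, 0, 0, 0, 0, 0, 0, 0, 0, 0, 0, 0, 0, 0, 0, 0, 0, 0, 0, 0, 0], gripper=50, force=50)

```text
t: 4.32
ee_pos: [0.4878, 0.3683, 0.0497]
tcp_rot: [0.708, 0.024, 0.705, -0.022]
contact_force: [0.0, 0.3, 7.0]
grip_width: 0.715
```

drive_tool(commands=[0, 0, 10, 0, 0, 0, 0, 0, 20, 0, 0, 0, 0, 0, 30, 0, 0, 0, 0, 0, 30, 0, 0, 0, 0, 0, 10, 0, 0, 0])

```text
t: 4.95
ee_pos: [0.4876, 0.3681, 0.1508]
tcp_rot: [0.708, 0.024, 0.705, -0.022]
contact_force: [-0.7, 0.2, -1.0]
grip_width: 0.713
```

```bash
python3 - <<'E'
from h import *
st(); 
for n in("scene","top"):
    c=capture(n);W=pts(c)
    rect(crop(W,.5,.61,.28,.46,.08,.18),n+" tin")
    p=crop(W,.52,.61,.32,.41,.14,.18)
    for a in np.arange(.52,.6,.02):
        q=p[abs(p[:,0]-a)<.01]; print(round(a,2),len(q),np.round(np.percentile(q[:,2],95),3) if len(q) else 0)
    if n=="scene": cv2.imwrite("pics/s1.png",c["pixels"][250:,280:])
E
```

```text
t 4.95 tcp [487.6 368.1 150.8] toolx [ 0.004  0.003 -1.   ] y az 86.2 F [-0.7  0.2 -1. ] w 60.9 j [ 0.61  0.23  1.85  0.    1.06 -0.9 ]
scene tin 2883 [546.2 381.1] [91.3 95.1] 86.4 [0.102 0.119 0.157]
0.52 50 0.157
0.54 110 0.158
0.56 114 0.158
0.58 169 0.157
top tin 1680 [546.4 364.9] [64.6 90. ] 86.5 [0.1   0.107 0.155]
0.52 25 0.155
0.54 77 0.158
0.56 82 0.157
0.58 129 0.158
```

View pics/s1.png

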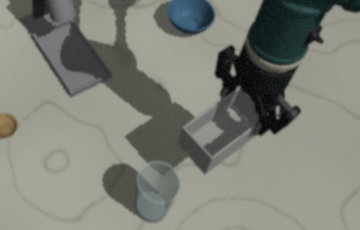

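The tin is held level, with its rim at z = 157 mm along the whole length, and it is clear of the tumbler. I'll swing it over to the tray's open end.

drive_tool(commands=[0, -13, 10, 0, 0, -0.1651, 8, -13, 10, 0, 0, -0.1651, 12, -13, 0, 0, 0, -0.1651, 12, -13, 0, 0, 0, -0.1651, 14, -13, 0, 0, 0, -0.1651, 14, -13, 0, 0, 0, -0.1651, 14, -13, 0, 0, 0, -0.1651, 14, -13, 0, 0, 0, -0.1651, 14, -13, 0, 0, 0, -0.1651, 14, -13, 0, 0, 0, -0.1651])

```text
t: 6.3
ee_pos: [0.6015, 0.2363, 0.1651]
tcp_rot: [-0.46, -0.535, -0.461, 0.538]
contact_force: [0.2, -0.3, -2.0]
grip_width: 0.719
```

```bash
python3 - <<'E'
from h import *
s,R=st()
T=Ro.from_euler("z",-81.7,degrees=True).as_matrix()
for n in("top","scene","wrist"):
    c=capture(n);W=pts(c); np.savez("t_"+n,**c); cv2.imwrite(f"pics/t_{n}.png",c["pixels"])
    print(n); 
    p=crop(W,.45,.7,.08,.30,.1,.185); q=p[p[:,2]>.163]; 
    rect(p,"tin")
    rect(crop(W,.5,.65,-.03,.15,.008,.022),"tray")
    # tray frame extents about (577,50)
    V=(W-[.577,.05,0])@T.T
    m=(abs(V[...,1])<.05)&(V[...,0]>-.03)&(V[...,0]<.1)
    q=V[m&(V[...,2]>.010)&(V[...,2]<.02)]
    e=q[(abs(q[:,1])<.03)&(q[:,0]>.06)]; 
    if len(e): print("end wall x",np.round(np.percentile(e[:,0],[5,50,95])*1e3,1),len(e))
    for sg in(1,-1):
        e=q[(sg*q[:,1]>.035)&(q[:,0]>0)&(q[:,0]<.07)]
        if len(e): print("side",sg,np.round(np.percentile(e[:,1],[5,50,95])*1e3,1),len(e),"slope deg",np.degrees(np.polyfit(e[:,0],e[:,1],1)[0]).round(2))
    # barrel outer surface: points z .1-.18
    b=V[(abs(V[...,1])<.04)&(V[...,0]>-.14)&(V[...,0]<.01)&(V[...,2]>.07)&(V[...,2]<.2)]
    if len(b): print("barrel y",np.round(np.percentile(b[:,1],[1,50,99])*1e3,1),"x",np.round(np.percentile(b[:,0],[1,99])*1e3,1),"z",np.round(np.percentile(b[:,2],[1,99])*1e3,1),len(b))
E
```

```text
t 6.3 tcp [601.5 236.3 165.1] toolx [-0.003 -0.001 -1.   ] y az -8.7 F [ 0.2 -0.3 -2. ] w 61.4 j [0.34 0.28 1.76 0.   1.11 0.49]
top
tin 1739 [592.2 184.7] [108.9  82.3] 73.0 [0.114 0.118 0.17 ]
tray 422 [575.9  50.9] [160.1  90.7] 81.9 [0.009 0.014 0.019]
end wall x [76.1 77.9 80.2] 56
side 1 [42.2 44.1 46. ] 59 slope deg 0.01
side -1 [-43.7 -41.8 -39.7] 63 slope deg 0.1
barrel y [-20.1   2.3  24.6] x [-123.3  -11. ] z [106.  184.3] 1205
scene
tin 2414 [599.5 195.6] [126.7  89.4] 82.7 [0.117 0.143 0.172]
tray 526 [577.2  54.4] [158.8  91.8] 81.4 [0.009 0.014 0.018]
end wall x [78.1 81.  83.1] 61
side -1 [-44.5 -42.7 -40.3] 93 slope deg -0.28
barrel y [-23.   -7.7  21.4] x [-120.8   -8.6] z [ 75.  185.1] 1575
wrist
tin 43262 [598.4 201. ] [111.5  89.3] 82.7 [0.118 0.14  0.177]Traceback (most recent call last):
  File "<stdin>", line 9, in <module>
  File "h.py", line 16, in rect
    r=cv2.minAreaRect((p[:,:2]*1000).astype(np.float32)); print(n,len(p),np.round(r[0],1),np.round(r[1],1),round(r[2],1),np.round(np.percentile(p[:,2],[5,50,95]),3))
                                                                                                                                  ~~~~~~~~~~~~~^^^^^^^^^^^^^^^^^^
    return _quantile_unchecked(
        a, q, axis, out, overwrite_input, method, keepdims, weights)
    return _ureduce(a,
                    func=_quantile_ureduce_func,
    ...<5 lines>...
                    overwrite_input=overwrite_input,
                    method=method)
    r = func(a, **kwargs)
    result = _quantile(arr,
                       quantiles=q,
    ...<2 lines>...
                       out=out,
                       weights=wgt)
    slices_having_nans = np.isnan(arr[-1, ...])
                                  ~~~^^^^^^^^^
IndexError: index -1 is out of bounds for axis 0 with size 0
```

View pics/t_scene.png

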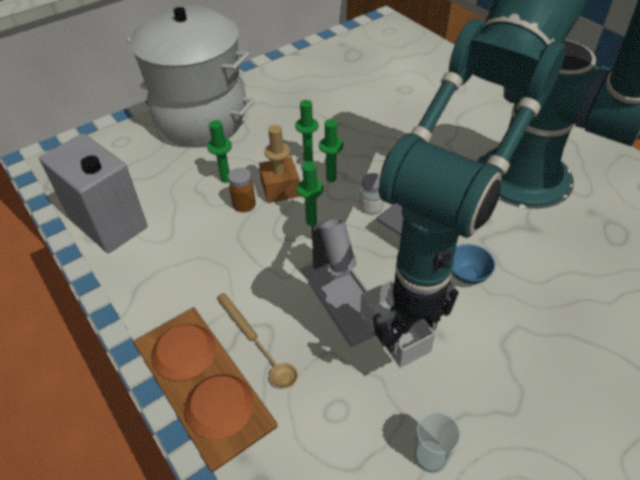

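The scene view shows the tin in the gripper at about (410,345), next to the tray at (345,300). The tray centre comes out near (577,53) mm and the yaw is 81.7°.

drive_tool(commands=[0, 5, -30, 0, 0, 0.003, 0, 5, -30, 0, 0, 0.003, 0, 0, -20, 0, 0, 0, 0, 0, -13, 0, 0, 0, 0, 0, 0, 0, 0, 0, 0, 0, 0, 0, 0, 0])

```text
t: 7.2
ee_pos: [0.6031, 0.2474, 0.0754]
tcp_rot: [0.464, 0.534, 0.464, -0.533]
contact_force: [0.5, 0.2, -1.3]
grip_width: 0.715
```

```bash
python3 - <<'E'
from h import *
s,R=st()
for n in("top","scene"):
    W=pts(capture(n))
    for a in(.15,.17,.19,.21,.25):
        q=crop(W,.55,.65,a-.01,a+.01,.06,.095); print(n,a,len(q),np.percentile(q[:,2],[85,95]).round(3) if len(q) else 0)
    rect(crop(W,.5,.7,.12,.2,.065,.09),"tin")
E
```

```text
t 7.2 tcp [603.1 247.4  75.4] toolx [ 0.002  0.001 -1.   ] y az -8.0 F [ 0.5  0.2 -1.3] w 61.1 j [ 0.35  0.38  1.81 -0.    0.95  0.49]
top 0.15 100 [0.081 0.083]
top 0.17 39 [0.082 0.084]
top 0.19 39 [0.081 0.083]
top 0.21 40 [0.081 0.081]
top 0.25 10 [0.089 0.092]
tin 159 [594.9 173.2] [57.5 62.4] 84.0 [0.068 0.078 0.083]
scene 0.15 245 [0.08  0.081]
scene 0.17 72 [0.08  0.081]
scene 0.19 35 [0.081 0.083]
scene 0.21 0 0
scene 0.25 188 [0.087 0.092]
tin 295 [596.2 172.8] [53.9 62.3] 82.3 [0.066 0.076 0.082]
```

drive_tool(commands=[0, 0, -5, 0, 0, 0, -3, -22, 0, 0, 0, 0, -3, -22, 0, 0, 0, 0, -3, -22, 0, 0, 0, 0, -3, -22, 0, 0, 0, 0, -3, -22, 0, 0, 0, 0, -3, -22, 0, 0, 0, 0, -3, -22, 0, 0, 0, 0, 0, 0, 0, 0, 0, 0, 0, 0, 0, 0, 0, 0])

```text
t: 8.55
ee_pos: [0.5814, 0.0931, 0.0694]
tcp_rot: [0.464, 0.534, 0.464, -0.534]
contact_force: [0.4, 0.1, -1.5]
grip_width: 0.716
```

drive_tool(commands=[0, 0, -7, 0, 0, 0, 0, 0, -6, 0, 0, 0, 0, 0, -3, 0, 0, 0, 0, 0, 0, 0, 0, 0, 0, 0, 0, 0, 0, 0])

```text
t: 9.18
ee_pos: [0.5808, 0.0937, 0.0538]
tcp_rot: [-0.464, -0.533, -0.464, 0.534]
contact_force: [-4.1, 0.6, 5.4]
grip_width: 0.715
```

```bash
python3 - <<'E'
from h import *
s,R=st()
for n in("top","scene"):
    c=capture(n);W=pts(c)
    rect(crop(W,.5,.65,-.02,.15,.05,.066),n+" tin")
    cv2.imwrite(f"pics/p_{n}.png",cv2.resize(c["pixels"][200:400,250:500],None,fx=2.5,fy=2.5))
E
```

```text
t 9.18 tcp [580.8  93.7  53.8] toolx [-0.001  0.    -1.   ] y az -8.0 F [-4.1  0.6  5.4] w 61.1 j [0.12 0.31 1.96 0.   0.88 0.26]
top tin 81 [574.7  35.7] [88.6 62.1] 83.3 [0.053 0.058 0.062]
scene tin 331 [596.   61.6] [ 80.4 136.4] 17.5 [0.051 0.057 0.063]
```

View pics/p_scene.png

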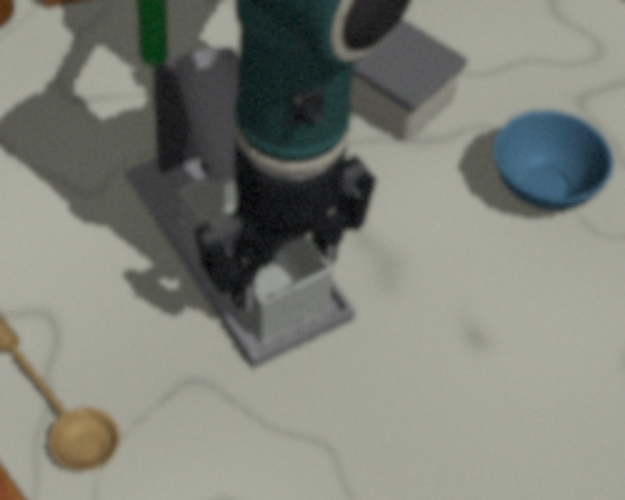

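The tin sits in the tray under the barrel mouth, with its near end at about (290,300) in the crop. I'll release and rise.

drive_tool(commands=[0, 0, 0, 0, 0, 0, 0, 0, 0, 0, 0, 0, 0, 0, 0, 0, 0, 0, 0, 0, 0, 0, 0, 0], gripper=85)

```text
t: 9.78
ee_pos: [0.5812, 0.0932, 0.0532]
tcp_rot: [-0.464, -0.534, -0.464, 0.534]
contact_force: [-0.6, 0.0, -0.3]
grip_width: 0.996
```

drive_tool(commands=[0, 0, 10, 0, 0, 0, 0, 0, 30, 0, 0, 0, 0, 0, 40, 0, 0, 0, 0, 0, 45, 0, 0, 0, 0, 0, 45, 0, 0, 0, 0, 0, 45, 0, 0, 0, 0, 0, 45, 0, 0, 0])

```text
t: 10.65
ee_pos: [0.581, 0.0931, 0.3157]
tcp_rot: [0.464, 0.534, 0.464, -0.533]
contact_force: [0.1, -0.5, 0.5]
grip_width: 0.996
```

```bash
python3 - <<'E'
from h import *
s,R=st()
T=Ro.from_euler("z",-81.7,degrees=True).as_matrix()
for n in("top","scene","wrist"):
    c=capture(n);W=pts(c); np.savez("q_"+n,**c)
    cv2.imwrite(f"pics/q_{n}.png",c["pixels"])
    V=(W-[.5764,.0526,0])@T.T
    for nm,z0,z1,x0 in(("tin",.05,.064,-.03),("tray",.010,.020,-.03),("barrel",.09,.19,-.105)):
        q=V[(V[...,2]>z0)&(V[...,2]<z1)&(abs(V[...,1])<.06)&(V[...,0]>x0)&(V[...,0]<.1)]
        if len(q): print(n,nm,len(q),"x",np.percentile(q[:,0],[1,99]).round(3),"y",np.percentile(q[:,1],[1,99]).round(3),"z",np.percentile(q[:,2],[5,50,95]).round(3))
E
```

```text
t 10.65 tcp [581.   93.1 315.7] toolx [ 0.001  0.    -1.   ] y az -8.0 F [ 0.1 -0.5  0.5] w 85.1 j [0.12 0.07 1.72 0.   1.35 0.26]
top tin 75 x [-0.029  0.056] y [-0.032  0.032] z [0.052 0.057 0.06 ]
top tray 129 x [-0.03   0.061] y [-0.045  0.045] z [0.01  0.014 0.019]
top barrel 1006 x [-0.103 -0.013] y [-0.021  0.024] z [0.114 0.155 0.181]
scene tin 360 x [-0.028  0.066] y [-0.033  0.032] z [0.051 0.057 0.06 ]
scene tray 552 x [-0.028  0.081] y [-0.046  0.044] z [0.01  0.015 0.019]
scene barrel 1300 x [-0.097 -0.01 ] y [-0.024  0.021] z [0.111 0.147 0.18 ]
wrist tin 951 x [-0.028  0.062] y [-0.03   0.032] z [0.052 0.059 0.06 ]
wrist tray 1411 x [-0.028  0.077] y [-0.044  0.046] z [0.012 0.016 0.018]
wrist barrel 6987 x [-0.095 -0.014] y [-0.022  0.024] z [0.114 0.156 0.182]
```

View pics/q_wrist.png

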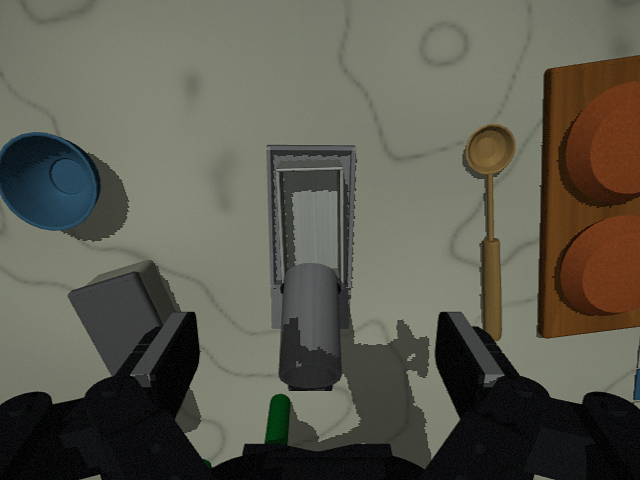

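The tin is flat in the tray. The wrist view has its rim around (310,200), inside the tray and with the barrel over its near half. Next I'll move to the pusher and fit the barrel axis from the saved clouds.

drive_tool(commands=[-9, -45, -3, 0, 0, 0, -9, -45, -3, 0, 0, 0, -9, -45, -3, 0, 0, 0, -9, -45, -3, 0, 0, 0, -9, -45, -3, 0, 0, 0, -9, -45, -3, 0, 0, 0, -9, -45, -3, 0, 0, 0, -10, -45, -3, 0, 0, 0, -10, -48, -3, 0, 0, 0, 0, 0, 0, 0, 0, 0])

```text
t: 12.05
ee_pos: [0.4964, -0.3172, 0.2842]
tcp_rot: [-0.462, -0.534, -0.464, 0.535]
contact_force: [0.0, 0.3, -0.4]
grip_width: 0.992
```

```bash
python3 - <<'E'
from h import *
from scipy.optimize import least_squares
s,R=st()
T=Ro.from_euler("z",-81.7,degrees=True).as_matrix()
for n in("wrist","top","scene"):
    c=dict(np.load(f"q_{n}.npz"));W=pts(c)
    V=(W-[.5764,.0526,0])@T.T
    a=np.array([-np.sin(.56),0,np.cos(.56)]); M=np.array([-.030,0,.098])
    e=np.array([np.cos(.56),0,np.sin(.56)])
    D=V-M; h=D@a; u=D@e; v=D[...,1]; r=np.hypot(u,v)
    m=(h>.01)&(h<.08)&(r>.019)&(r<.032)&(u>-.005)
    f=lambda p:np.hypot(u[m]-p[0]-p[2]*(h[m]-.045),v[m]-p[1]-p[3]*(h[m]-.045))-.024
    q=least_squares(f,[0,0,0,0],loss="soft_l1",f_scale=.001).x
    m2=(abs(np.hypot(u-q[0],v-q[1])-.022)<.0015)&(h>.075)&(h<.105)
    print(n,m.sum(),"du,dv mm",(q[:2]*1e3).round(1),"slopes",q[2:].round(3),"rim h",np.median(h[m2]).round(4),m2.sum())
c=capture("wrist");W=pts(c);cv2.imwrite("pics/w_p.png",c["pixels"])
for z0,z1 in((.172,.19),(.112,.126),(.052,.066)): rect(crop(W,.44,.56,-.37,-.25,z0,z1),z0)
E
```

```text
t 12.05 tcp [ 496.4 -317.2  284.2] toolx [-0.003  0.001 -1.   ] y az -8.3 F [ 0.   0.3 -0.4] w 84.7 j [-0.61  0.09  1.76 -0.    1.3  -0.47]
wrist 4527 du,dv mm [-1.4  0.9] slopes [-0. -0.] rim h 0.0898 523
top 429 du,dv mm [-1.   0.2] slopes [-0.002  0.003] rim h 0.0885 120
scene 912 du,dv mm [0.6 0.2] slopes [-0.001  0.01 ] rim h 0.083 106
0.172 2098 [ 496.6 -318.2] [29.  29.3] 81.2 [0.177 0.18  0.181]
0.112 2752 [ 496.6 -315. ] [50.  57.1] 81.5 [0.119 0.12  0.121]
0.052 4310 [ 496.2 -318.8] [80.3 80.3] 69.1 [0.059 0.06  0.061]
```

View pics/w_p.png

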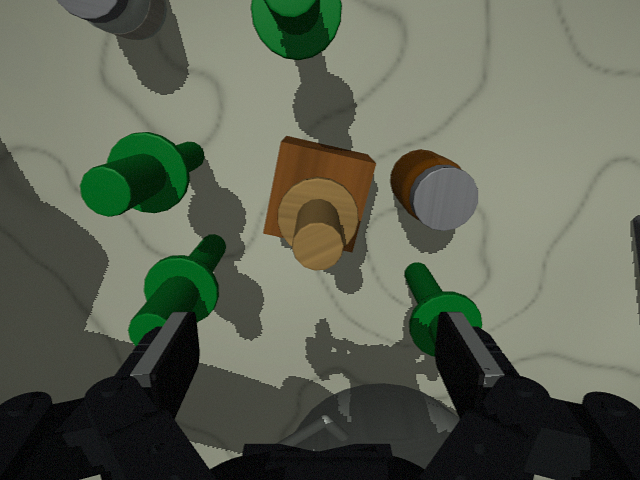

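The wrist view shows the pusher's handle top at about (318,245) on its brown block. The green look-alikes at (180,290) and (440,320) are clear of the jaw path by at least 60 mm. I'll go down and grip.

drive_tool(commands=[0, -1, -30, 0, 0, 0, 0, 0, -40, 0, 0, 0, 0, 0, -30, 0, 0, 0, 0, 0, -21, 0, 0, 0, 0, 0, 0, 0, 0, 0, 0, 0, 0, 0, 0, 0])

```text
t: 12.85
ee_pos: [0.4989, -0.3152, 0.1661]
tcp_rot: [0.464, 0.534, 0.464, -0.533]
contact_force: [-0.7, -0.6, -0.0]
grip_width: 0.994
```

drive_tool(commands=[0, 0, 0, 0, 0, 0, 0, 0, 0, 0, 0, 0, 0, 0, 0, 0, 0, 0, 0, 0, 0, 0, 0, 0, 0, 0, 0, 0, 0, 0, 0, 0, 0, 0, 0, 0, 0, 0, 0, 0, 0, 0, 0, 0, 0, 0, 0, 0], gripper=20, force=80)

```text
t: 13.85
ee_pos: [0.4983, -0.3161, 0.1661]
tcp_rot: [-0.464, -0.534, -0.464, 0.534]
contact_force: [-2.0, 1.9, 4.8]
grip_width: 0.333
```

drive_tool(commands=[0, 0, 8, 0, 0, 0, 0, 0, 15, 0, 0, 0, 0, 0, 20, 0, 0, 0, 0, 0, 25, 0, 0, 0, 0, 0, 35, 0, 0, 0, 0, 0, 40, 0, 0, 0, 0, 0, 40, 0, 0, 0, 0, 0, 0, 0, 0, 0, 0, 0, 0, 0, 0, 0])

```text
t: 14.98
ee_pos: [0.498, -0.3156, 0.3483]
tcp_rot: [0.464, 0.534, 0.464, -0.534]
contact_force: [-0.3, -0.2, -2.6]
grip_width: 0.337
```

```bash
cat > pz.py <<'E'
from h import *
s,R=st()
p0=s["ee_pos"]; ax=-R[:,0]
for n in("scene","top"):
    c=capture(n);W=pts(c); bgr=c["pixels"].astype(int)
    D=W-p0; h=D@ax; rr=np.linalg.norm(D-h[...,None]*ax,axis=-1)
    cen=np.where((h<-.045)&(h>-.16)&(rr<.04)); q=D[cen]; hh=h[cen]
    hist=[(round(a*1000),int(((hh>a-.003)&(hh<a+.003)).sum())) for a in np.arange(-.155,-.03,.006)]
    rod=(hh<-.065); print(n,"rod/handle pts",rod.sum(),"min h",np.percentile(hh,1).round(4),hist)
    rq=(D-h[...,None]*ax)@R; rq=rq[cen]
    for a,b in((-.06,-.05),(-.10,-.07),(-.13,-.10),(-.15,-.13)):
        k=(hh>a)&(hh<b)
        if k.sum()>5: print("  h",a,b,"tool y range",np.percentile(rq[k,1],[2,98]).round(4),"z",np.percentile(rq[k,2],[2,98]).round(4),k.sum())
    cv2.imwrite(f"pics/pz_{n}_{int(s['t']*100)}.png",c["pixels"])
E
python3 pz.py
```

```text
t 14.97 tcp [ 498.  -315.6  348.3] toolx [ 0.  0. -1.] y az -8.0 F [-0.3 -0.2 -2.6] w 28.8 j [-0.61  0.06  1.67  0.    1.41 -0.47]
scene rod/handle pts 446 min h -0.1533 [(-155, 17), (-149, 27), (-143, 26), (-137, 31), (-131, 29), (-125, 27), (-119, 30), (-113, 30), (-107, 30), (-101, 31), (-95, 30), (-89, 33), (-83, 29), (-77, 32), (-71, 33), (-65, 12), (-59, 0), (-53, 48), (-47, 240), (-41, 0), (-35, 0)]
  h -0.06 -0.05 tool y range [-0.0198  0.0293] z [-0.0292  0.0027] 48
  h -0.1 -0.07 tool y range [-0.0095  0.0133] z [-0.0146  0.0019] 161
  h -0.13 -0.1 tool y range [-0.0096  0.013 ] z [-0.0144  0.0029] 143
  h -0.15 -0.13 tool y range [-0.0109  0.0128] z [-0.0149  0.0025] 98
top rod/handle pts 88 min h -0.1542 [(-155, 10), (-149, 9), (-143, 13), (-137, 14), (-131, 11), (-125, 13), (-119, 8), (-113, 8), (-107, 1), (-101, 0), (-95, 0), (-89, 0), (-83, 0), (-77, 0), (-71, 0), (-65, 0), (-59, 2), (-53, 89), (-47, 264), (-41, 0), (-35, 0)]
  h -0.06 -0.05 tool y range [-0.0261  0.0256] z [-0.0265  0.0002] 91
  h -0.13 -0.1 tool y range [-0.0121  0.008 ] z [-0.012  -0.0042] 35
  h -0.15 -0.13 tool y range [-0.0131  0.0109] z [-0.0114 -0.002 ] 39
```

drive_tool(commands=[0, 0, 30, 0, 0, 0, 0, 0, 20, 0, 0, 0, 10, 38, 0, 0.1108, -0.0161, 0, 10, 38, 0, 0.1108, -0.0161, 0, 10, 38, 0, 0.1108, -0.0161, 0, 10, 38, 0, 0.1108, -0.0161, 0, 10, 38, 0, 0.1108, -0.0161, 0, 3, 5, -30, 0, 0, 0, 0, 0, -30, 0, 0, 0, 0, 0, 0, 0, 0, 0])

```text
t: 16.32
ee_pos: [0.5497, -0.1202, 0.3349]
tcp_rot: [0.316, 0.66, 0.575, -0.366]
contact_force: [-0.3, -0.1, -1.2]
grip_width: 0.33
```

```bash
cat > al.py <<'E'
from h import *
s,R=st()
a=np.array([-.0765,-.5255,.8473]); top=np.array([.5645,-.0251,.174])
e=np.array([.8473*.144,.8473*.9895,.531]); y=np.cross(a,e)
D=s["ee_pos"]-top; print("tool vs axis: along",(D@a*1e3).round(1),"e",(D@e*1e3).round(1),"y",(D@y*1e3).round(1),"tilt err e,y",(-R[:,0]@e).round(3),(-R[:,0]@y).round(3))
print("force along axis",(s["contact_force"]@a).round(1))
if len(__import__("sys").argv)>1:
  for n in("scene","top"):
    c=capture(n);W=pts(c); X=W-top; h=X@a;u=X@e;v=X@y
    for h0,h1 in((.03,.06),(.06,.10),(.10,.13),(.133,.14)):
        k=(h>h0)&(h<h1)&(np.hypot(u,v)<.04)
        if k.sum()>5: print(n,h0,k.sum(),"u",np.percentile(u[k],[2,98]).round(4),"v",np.percentile(v[k],[2,98]).round(4))
    cv2.imwrite(f"pics/al_{n}_{int(s['t']*100)}.png",c["pixels"][150:350,230:480].repeat(3,0).repeat(3,1))
E
python3 al.py 1; ls pics
```

```text
t 16.32 tcp [ 549.7 -120.2  334.9] toolx [ 0.071  0.528 -0.847] y az -8.0 F [-0.3 -0.1 -1.2] w 28.2 j [-0.55  0.11  1.73  0.51  1.55 -0.48]
tool vs axis: along 187.4 e 3.9 y 0.9 tilt err e,y -0.001 -0.006
force along axis -1.0
scene 0.03 222 u [0.0024 0.0188] v [-0.0116  0.0117]
scene 0.06 314 u [0.0009 0.0183] v [-0.0114  0.0118]
scene 0.1 240 u [0.0011 0.0185] v [-0.0122  0.0116]
scene 0.133 150 u [-0.0078  0.0329] v [-0.0282  0.0239]
top 0.03 107 u [0.0057 0.0167] v [-0.0107  0.013 ]
top 0.06 184 u [0.0035 0.0166] v [-0.0116  0.0129]
top 0.1 52 u [0.0047 0.017 ] v [-0.0091  0.0126]
top 0.133 62 u [0.0006 0.032 ] v [-0.0245  0.0278]
al_scene_1632.png
al_top_1632.png
p_scene.png
p_top.png
pz_scene_1497.png
pz_top_1497.png
q_scene.png
q_top.png
q_wrist.png
s1.png
scene0.png
t_scene.png
t_top.png
t_wrist.png
top0.png
w1.png
w_p.png
```

drive_tool(commands=[-0.5, -3.8, -2.4, 0, 0, 0, 0.9, 6.3, -10.2, 0, 0, 0, 0.9, 6.3, -10.2, 0, 0, 0, 0.9, 6.3, -10.2, 0, 0, 0, 0, 0, 0, 0, 0, 0, 0, 0, 0, 0, 0, 0])

```text
t: 17.18
ee_pos: [0.5535, -0.1055, 0.3053]
tcp_rot: [0.318, 0.661, 0.573, -0.365]
contact_force: [-0.1, 0.1, -1.0]
grip_width: 0.333
```

```bash
python3 al.py 1
```

```text
t 17.18 tcp [ 553.5 -105.5  305.3] toolx [ 0.076  0.526 -0.847] y az -8.0 F [-0.1  0.1 -1. ] w 28.4 j [-0.52  0.12  1.78  0.52  1.49 -0.49]
tool vs axis: along 154.4 e 0.9 y -0.7 tilt err e,y -0.0 -0.0
force along axis -0.9
scene 0.03 229 u [-0.0018  0.0147] v [-0.0137  0.0099]
scene 0.06 283 u [-0.0018  0.017 ] v [-0.0142  0.0094]
scene 0.1 432 u [-0.0116  0.0296] v [-0.0292  0.0213]
scene 0.133 114 u [0.0014 0.0169] v [-0.0285  0.0238]
top 0.03 123 u [-0.0005  0.0123] v [-0.0113  0.012 ]
top 0.06 67 u [0.0007 0.018 ] v [-0.0114  0.0116]
top 0.1 510 u [-0.009   0.0273] v [-0.0274  0.0256]
top 0.133 73 u [0.0042 0.0142] v [-0.0262  0.0248]
```

View pics/al_scene_1632.png

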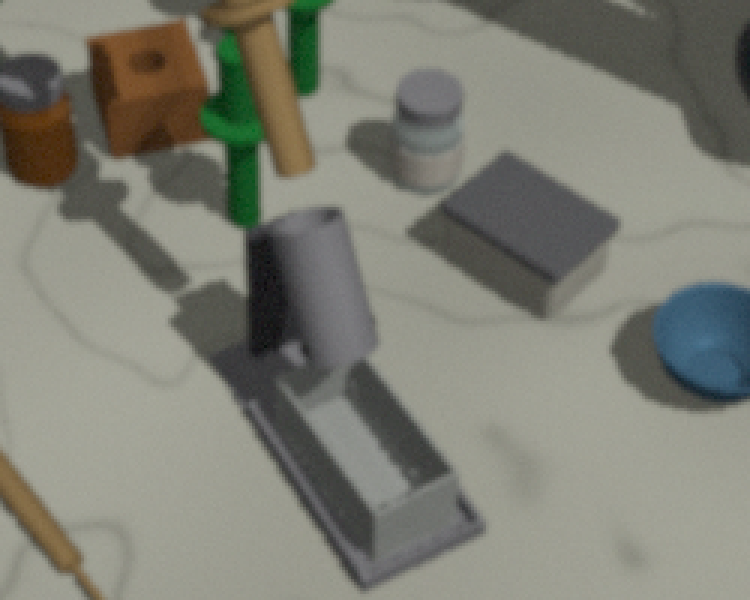

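The rod is aligned above the barrel mouth at (320,215), and the tin sits below at (380,450). I'll push in stages.

drive_tool(commands=[0.6, 4.2, -6.8, 0, 0, 0, 0.6, 4.2, -6.8, 0, 0, 0, 0.6, 4.2, -6.8, 0, 0, 0, 0, 0, 0, 0, 0, 0, 0.6, 4.2, -6.8, 0, 0, 0, 0, 0, 0, 0, 0, 0])

```text
t: 18.02
ee_pos: [0.5557, -0.0888, 0.2779]
tcp_rot: [0.318, 0.661, 0.573, -0.365]
contact_force: [-0.1, 0.3, -2.9]
grip_width: 0.329
```

```bash
python3 al.py
```

```text
t 18.02 tcp [555.7 -88.8 277.9] toolx [ 0.076  0.525 -0.847] y az -8.1 F [-0.1  0.3 -2.9] w 28.1 j [-0.49  0.12  1.82  0.53  1.43 -0.49]
tool vs axis: along 122.2 e 0.7 y -0.5 tilt err e,y 0.0 -0.0
force along axis -2.6
```

drive_tool(commands=[0.6, 4.2, -6.8, 0, 0, 0, 0.6, 4.2, -6.8, 0, 0, 0, 0.6, 4.2, -6.8, 0, 0, 0])

```text
t: 18.4
ee_pos: [0.5577, -0.0768, 0.2586]
tcp_rot: [0.319, 0.661, 0.573, -0.365]
contact_force: [-3.1, -4.1, 6.6]
grip_width: 0.337
```

```bash
python3 al.py 1
```

```text
t 18.4 tcp [557.7 -76.8 258.6] toolx [ 0.077  0.525 -0.848] y az -8.0 F [-3.1 -4.1  6.6] w 28.8 j [-0.48  0.13  1.85  0.54  1.39 -0.5 ]
tool vs axis: along 99.3 e 0.8 y -0.7 tilt err e,y 0.001 0.0
force along axis 7.9
scene 0.03 375 u [-0.0166  0.0288] v [-0.0288  0.0232]
scene 0.06 546 u [-0.0011  0.0167] v [-0.0294  0.0243]
scene 0.1 523 u [-0.0088  0.0167] v [-0.0336  0.0353]
scene 0.133 92 u [-0.0099  0.0196] v [-0.0273  0.0387]
top 0.03 387 u [-0.0088  0.0268] v [-0.0273  0.0265]
top 0.06 316 u [0.004  0.0142] v [-0.0263  0.026 ]
top 0.1 524 u [-0.0126  0.0139] v [-0.0375  0.0358]
top 0.133 28 u [-0.0089  0.017 ] v [-0.0318  0.039 ]
```

drive_tool(commands=[0.6, 4.2, -6.8, 0, 0, 0, 0.6, 4.2, -6.8, 0, 0, 0, 0.6, 4.2, -6.8, 0, 0, 0, 0.6, 4.2, -6.8, 0, 0, 0, 0.4, 2.6, -4.2, 0, 0, 0, 0, 0, 0, 0, 0, 0])

```text
t: 19.25
ee_pos: [0.56, -0.0564, 0.2255]
tcp_rot: [0.318, 0.661, 0.574, -0.365]
contact_force: [-0.3, -0.5, -2.1]
grip_width: 0.336
```

```bash
cat >> al.py <<'E'
  # collar top face position along the axis
    k=(np.hypot(u,v)<.029)&(np.hypot(u,v)>.018)&(h>-.005)&(h<.05)
    H=np.histogram(h[k],np.arange(-.005,.05,.0025)); print(n,"annulus h",H[0].tolist(),np.percentile(h[k],[50,90]).round(4))
E
sed -i 's/^  # collar/    # collar/' al.py; python3 al.py 1
```

```text
t 19.25 tcp [560.  -56.4 225.5] toolx [ 0.075  0.526 -0.847] y az -8.0 F [-0.3 -0.5 -2.1] w 28.7 j [-0.44  0.15  1.89  0.55  1.32 -0.5 ]
tool vs axis: along 60.4 e 0.6 y -0.1 tilt err e,y -0.0 -0.002
force along axis -1.5
scene 0.03 427 u [-0.0011  0.0161] v [-0.0287  0.0254]
scene 0.06 661 u [-0.0097  0.0173] v [-0.0338  0.0369]
scene 0.1 499 u [-0.0105  0.0219] v [-0.0332  0.0267]
scene 0.133 168 u [0.0087 0.0231] v [-0.0375  0.0356]
scene annulus h [40, 39, 1, 1, 15, 26, 40, 86, 1, 0, 0, 0, 0, 0, 1, 0, 10, 10, 15, 19, 23] [0.0127 0.0455]
top 0.03 229 u [0.0032 0.014 ] v [-0.0267  0.0257]
top 0.06 542 u [-0.012  0.014] v [-0.0378  0.0374]
top 0.1 237 u [0.0049 0.019 ] v [-0.0269  0.0249]
top 0.133 89 u [0.0092 0.0212] v [-0.0357  0.0347]
top annulus h [21, 13, 3, 0, 8, 19, 65, 118, 50, 2, 0, 0, 0, 0, 0, 0, 1, 1, 7, 9, 9] [0.0134 0.0414]
```

drive_tool(commands=[0.15, 1.05, -1.7, 0, 0, 0, 0.15, 1.05, -1.7, 0, 0, 0, 0.15, 1.05, -1.7, 0, 0, 0, 0, 0, 0, 0, 0, 0])

```text
t: 19.85
ee_pos: [0.5607, -0.0536, 0.221]
tcp_rot: [0.318, 0.661, 0.573, -0.365]
contact_force: [0.2, 0.1, -2.0]
grip_width: 0.329
```

```bash
python3 al.py 1|grep -v " u "
```

```text
t 19.85 tcp [560.7 -53.6 221. ] toolx [ 0.076  0.526 -0.847] y az -8.1 F [ 0.2  0.1 -2. ] w 28.1 j [-0.44  0.16  1.9   0.55  1.31 -0.5 ]
tool vs axis: along 55.1 e 0.6 y -0.4 tilt err e,y -0.0 -0.001
force along axis -1.8
scene annulus h [39, 19, 25, 23, 39, 80, 0, 0, 0, 1, 0, 1, 0, 2, 9, 13, 16, 19, 21, 21, 20] [0.008  0.0453]
top annulus h [3, 1, 11, 19, 79, 117, 23, 2, 0, 0, 0, 0, 0, 0, 2, 5, 9, 9, 8, 8, 11] [0.0085 0.043 ]
```

drive_tool(commands=[0.08, 0.53, -0.85, 0, 0, 0, 0.08, 0.53, -0.85, 0, 0, 0, 0, 0, 0, 0, 0, 0])

```text
t: 20.32
ee_pos: [0.5611, -0.0531, 0.2201]
tcp_rot: [0.319, 0.661, 0.573, -0.365]
contact_force: [-2.6, -3.9, 3.1]
grip_width: 0.336
```

```bash
python3 al.py 1|grep -v " u "
```

```text
t 20.32 tcp [561.1 -53.1 220.1] toolx [ 0.077  0.525 -0.848] y az -8.0 F [-2.6 -3.9  3.1] w 28.7 j [-0.44  0.16  1.9   0.55  1.31 -0.5 ]
tool vs axis: along 54.0 e 0.6 y -0.7 tilt err e,y 0.001 0.0
force along axis 4.8
scene annulus h [30, 23, 22, 23, 102, 11, 2, 1, 0, 0, 0, 0, 2, 5, 11, 14, 17, 17, 25, 20, 16] [0.0071 0.0451]
top annulus h [3, 6, 11, 36, 121, 70, 11, 0, 0, 0, 0, 0, 0, 0, 2, 5, 5, 14, 10, 15, 10] [0.0073 0.0428]
```

drive_tool(commands=[0.08, 0.53, -0.85, 0, 0, 0, 0, 0, 0, 0, 0, 0, 0, 0, 0, 0, 0, 0])

```text
t: 20.8
ee_pos: [0.5611, -0.0531, 0.2201]
tcp_rot: [0.319, 0.661, 0.573, -0.365]
contact_force: [-5.2, -5.2, 7.5]
grip_width: 0.333
```

```bash
python3 al.py 1|grep -v " u "; python3 - <<'E'
from h import *
c=capture("scene"); cv2.imwrite("pics/c1.png",cv2.resize(c["pixels"][190:360,270:480],None,fx=3.5,fy=3.5,interpolation=cv2.INTER_CUBIC))
E
```

```text
t 20.8 tcp [561.1 -53.1 220.1] toolx [ 0.077  0.525 -0.848] y az -8.0 F [-5.2 -5.2  7.5] w 28.5 j [-0.44  0.16  1.9   0.55  1.31 -0.5 ]
tool vs axis: along 54.0 e 0.6 y -0.7 tilt err e,y 0.001 0.0
force along axis 9.5
scene annulus h [29, 19, 26, 24, 102, 12, 0, 0, 2, 0, 1, 2, 1, 3, 13, 11, 20, 18, 18, 16, 20] [0.007  0.0451]
top annulus h [1, 6, 12, 42, 102, 80, 10, 1, 0, 0, 0, 0, 0, 0, 4, 5, 9, 10, 11, 6, 15] [0.0074 0.0413]
```

View pics/c1.png

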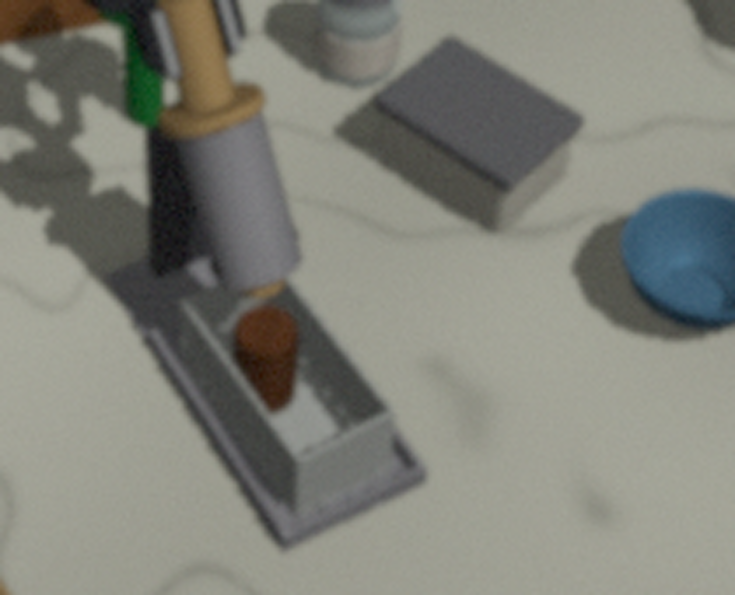

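The crop shows the collar seated on the rim at (215,105), the rod tip out of the mouth at (265,290), and the piston in the tin at (268,355). I'll release and back out along the axis.

drive_tool(commands=[0, 0, 0, 0, 0, 0, 0, 0, 0, 0, 0, 0, 0, 0, 0, 0, 0, 0, 0, 0, 0, 0, 0, 0, 0, 0, 0, 0, 0, 0], gripper=85)

```text
t: 21.58
ee_pos: [0.5611, -0.052, 0.2185]
tcp_rot: [0.318, 0.661, 0.573, -0.365]
contact_force: [-0.2, 0.4, 0.0]
grip_width: 0.992
```

drive_tool(commands=[-0.4, -2.6, 4.2, 0, 0, 0, -0.8, -5.3, 8.5, 0, 0, 0, -1.5, -10.5, 17, 0, 0, 0, -2.3, -15.8, 25.4, 0, 0, 0, -2.3, -15.8, 25.4, 0, 0, 0, -2.3, -15.8, 25.4, 0, 0, 0, 0, 0, 40, 0, 0, 0, 0, 0, 40, 0, 0, 0, 0, 0, 0, 0, 0, 0, 0, 0, 0, 0, 0, 0])

```text
t: 22.82
ee_pos: [0.5513, -0.1186, 0.4051]
tcp_rot: [0.319, 0.661, 0.573, -0.365]
contact_force: [0.2, -0.3, -0.6]
grip_width: 0.995
```

```bash
sed -i 's/(0.133,.14)/(.133,.14)/' al.py; python3 al.py 1|grep -v "0.1"; python3 - <<'E'
from h import *
c=capture("scene"); cv2.imwrite("pics/f1.png",c["pixels"])
t=capture("top");W=pts(t)
for n,u,v in [("jar",468,220),("g1",402,262),("g2",445,322),("g3",490,322),("g4",522,222),("jar2",376,327),("box",322,327),("bowl",247,341)]:
    print(n,np.round(W[v,u],3))
E
```

```text
t 22.82 tcp [ 551.3 -118.6  405.1] toolx [ 0.077  0.525 -0.848] y az -8.1 F [ 0.2 -0.3 -0.6] w 85.0 j [-0.54  0.08  1.64  0.51  1.65 -0.42]
force along axis -0.3
scene 0.06 105 u [-0.0169  0.0107] v [-0.0168  0.0101]
top 0.03 150 u [-0.0064  0.0095] v [-0.0169  0.0124]
top annulus h [19, 25, 23, 39, 110, 73, 5, 0, 0, 0, 0, 0, 0, 0, 0, 0, 0, 0, 0, 1, 0] [0.0062 0.0085]
jar [ 0.548 -0.19   0.583]
g1 [ 0.5   -0.134  0.434]
g2 [ 0.389 -0.258  0.164]
g3 [ 0.44  -0.174  0.719]
g4 [ 0.538 -0.218  0.681]
jar2 [ 0.37  -0.134  0.085]
box [ 0.366 -0.024  0.052]
bowl [0.329 0.139 0.005]
```

View pics/f1.png

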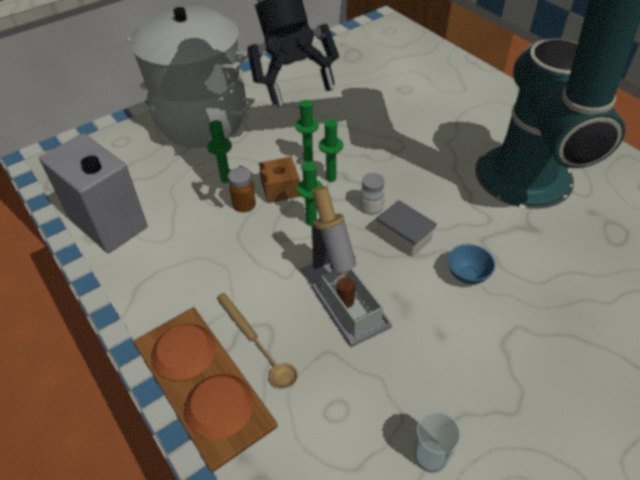

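The final view shows the pusher in the barrel with its collar on the rim (328,220), and the piston in the tin (346,290). All the bystanders are where they were, and the arm is clear. I'll hand the job in.

```bash
python3 -c "
from cell import job_done; print(job_done())"
```

```text
the job is handed in; nothing more can be done
None
```

The job is done and handed in, at about 23 s on the robot's clock. I set the tin flat and lengthwise in the tray, then used the pusher to press the piston out of the barrel. I let go with the collar on the rim and backed the arm clear.

**Seating:** the collar met the rim where expected. It did not move further under 9.5 N, and its top measured about 7–8 mm above the rim plane, which matches the 8 mm collar.

**Piston:** the last picture shows it inside the tin, still standing or leaning rather than lying flat.

**Bystanders:** jar2, the lunchbox, the bowl and one green look-alike read within 3 mm of their first readings. The arm hid the amber jar and three look-alikes in the last top view. Those, the tumbler and the ladle I only checked by eye in the last scene picture, and none looked disturbed.

**Measurements that disagreed:**
- The views differed by 2–6 mm on the tray centre and 2–3 mm on where the pusher sat in the grip. Both were within the clearances.
- The push force read close to zero in the first 18 mm past the expected contact. It was about 8 N further down.

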